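Snap a sample tube into a spring-clip holder

TASK

Load the orange-capped sample tube into the spring clip of the height-adjustable holder: bring it level over the clip, cap at the orange-marked side and centred between the forks, and press it down past the sprung jaw until it sits fully home in both forks, pressing the green pin down, with the jaw closed over it. Go by feel and press slowly and gently, as the clamped height of the clip is not known, then let go; leave the vial, beaker and jar where they stand.

Things in the scene. Friction and masses are not known exactly. Their poses are not given: they have to be found in the camera images.
- tube: capped 50 ml plastic tube lying on the worktop, 112 mm long along its own y, 0.05 to 0.08 kg; it can roll. Origin midway along, 18 mm off its axis (underside as it starts). Orange cap, 35 mm diameter, at the -y end (y = -55 to -41 mm); straight white body 28 mm diameter up to about y = +40 mm, then a short cone. Grip it across the body at mid-length, fingers closing along own x.
- tube_mid (a point): point on the tube's axis, midway along (18 mm above the worktop as it starts)
- tube_cap (a point): point on the tube's axis in the middle of its cap, 48 mm from tube_mid
- clip_stand: heavy fixed holder: grey foot 130 x 100 x 10 mm, origin at the centre of its underside, white clip head on a short post over it. The tube belongs along the stand's y, tube_mid at x = 0, y = 0, cap toward -y, where foot and head carry an orange mark. The head is clamped anywhere in a 30 mm height range that is not reported: H, the height of a home tube's axis, is 85 to 115 mm over the worktop.
- clip_nominal (a point): point fixed to the foot at x = 0, y = 0, 100 mm up: a home tube's axis with the head at mid-range (true H is up to 15 mm lower or higher). Two upward-open forks each span 20 to 32.5 mm to either side in y; the 40 mm gap between them is free for the fingers, down to a cross-beam 31 mm below H. At +x each fork has a fixed prong, inner face x = +15 mm. A home tube has 1 to 2 mm of play.
- clip_mouth (a point): point fixed to the foot at x = 0, y = 0, 31 mm over clip_nominal: the mouth. The prongs' lead-ins slope out to x = +22 mm, the jaw's (at -x) to x = -15 mm; all end 32 mm above H. A tube laid on them rests about 30 mm above H without opening the jaw. Pushing past takes about 4 to 12 N; then resistance drops, and rises steeply at the bottom. Over 40 N on the clip is forcing it.
- clip_jaw (a joint): angle (rad) of the sprung jaw, a two-armed lever at the stand's -x side whose noses reach over the tube to x = -5.5 mm, 13 to 18 mm above H: 0 closed, about 0.15 to 0.2 while the tube's widest part passes, back near 0 once the tube is home (also 0 before it is touched)
- clip_pin (a joint): presence pin, a green round pin 8 mm thick at the middle of the clip, between the forks: 0 sprung up (its top 4 mm into the tube's place), 0.004 m when pressed down by a tube that is fully home. It takes only about 0.2 N.
- vial: bystander: small clear vial with yellow cap, 31 mm diameter, 63 mm tall, origin at its underside; leave alone
- beaker: bystander: small clear plastic beaker, 54 mm diameter, 64 mm tall, origin at its underside; leave alone
- jar: bystander: small open sample jar, 42 mm diameter, 60 mm tall, origin at its underside; leave alone

How it is judged:
On the way:
1. the tube itself pushes the sprung jaw open (value of joint clip_jaw above 0.08 rad and contact force between tube and clip_stand above 0.5 N), for 0.03 s.
At the end, for the whole second after the job is handed in: Tube at rest in both forks: its mid-point within 4 mm of the clip's middle across and 8 mm along, over 80 mm above the worktop, axis within 0.1 rad of the clip's, cap at the orange-marked side, presence pin pressed more than 2.5 mm (fully home), jaw below 0.06 rad (closed over it) (x of tube_mid in the frame of clip_stand between -0.004 and 0.004 m and y of tube_mid in the frame of clip_stand between -0.008 and 0.008 m and z of tube_mid in the frame of clip_stand above 0.08 m and value of joint clip_pin above 0.0025 m and y of tube_cap in the frame of clip_stand below -0.03 m and angle between the y axis of tube and the y axis of clip_stand, either way round below 0.1 rad and value of joint clip_jaw below 0.06 rad and linear speed of tube below 0.02 m/s); the robot touches nothing.
It fails at once if the tube is forced into the clip with more than 40 N (contact force between tube and clip_stand above 40 N).
It fails at once if the vial, beaker or jar is moved by more than 30 mm (distance of any of vial, beaker, jar from where it was at the start of the episode above 0.03 m).
It also fails if it takes over 45 s, if anything falls off the work surface, if the arm or the gripper's body presses on something with over 40 N, if the wrist force passes 120 N, or if a joint passes its speed limit or range.

ROBOT

A 7-joint arm with a two-finger parallel gripper is mounted at the origin on a cart in front of the work surface, level with it; the furniture and walls round the work are solid. World frame = base frame: x ahead of the robot, y to its left, z up, the work surface at z = 0. Lengths are in m, angles in rad, forces in N, time in s.
With the tool pointing down it reaches from about 0.425 to 0.875 m from the base axis. Payload 4.7 kg.
Tool frame: the origin (TCP) lies midway between the tips of the shut fingers; the grasp point (between the pads) lies 19 mm behind it; z points along the fingers, y is the direction in which the jaws open and shut (so a half turn about z gives the same grasp; the last joint's range is limited). The gripper opens to 87 mm and grips with 3 to 60 N. Pads are 19 mm wide; open, the fingers measure 117 mm over their backs; the gripper's body (75 mm by 190 mm) begins 51 mm behind the grasp point.
Start: joints at [1.318, 0.321, -0.07, 1.45, 0.023, 1.371, -0.057], TCP at [0.171, -0.627, 0.223] pointing down, gripper open.
Joint ranges: [-2.86, 2.86], [-0.3, 2.09], [-1.38, 1.24], [0.06, 2.45], [-1.56, 4.7], [0.09, 2.05], [-2.69, 2.69]. Speed limits (rad/s): [2.57, 2.57, 3.14, 3.14, 3.14, 3.14, 3.14].

INTERFACE

Orientations are given as a rotation vector (axis times angle).
In Python, from bench import ctrl, optics gives the robot as it stands. The module is installed in compiled form; this text tells all that it offers.
- The arm moves only by the tool step_arm, never from a script. Its argument "deltas" is a list of rows, each a list of 7 numbers: the turn, a rotation vector about the tool's x, y, z in degrees, then the shift along the tool's x, y, z in mm, then the finger opening in mm, from 0 to 87. A call has exactly 8 rows; each row is the pose to reach, as a shift and turn from the pose commanded when the call began, along the tool's axes at that moment; what a row does not reach only later rows make up. A row lasts 1/8 s, in which the tool goes at most 62.5 mm and 10.7 degrees, less where a joint would pass 70% of its speed; a pose out of reach is approached as far as the arm can. A call with a gripper value outside its range is refused whole. The fingers move at their own pace and stop on an object; "newtons" is the grip in N (left out, the last holds). Time passes only in rows, so rows that repeat a pose let the fingers close, or fill a call up. It gives the time, the measured TCP pose, the force and the opening at its end, in the units of the state.
- ctrl.get_state(): the state, without advancing time (a new reading comes with each control period).
- optics.get_image(name): name is "side" or "top" or "wrist"; returns the picture (384x512x3 uint8, red, green, blue); there is no depth.
- optics.get_calibration(name): a dict with "K" (3x3 intrinsics, pixels), "k1" (the pictures are not rectified: a ray, as slopes to the right and down, at radius r is drawn at 1 + k1 r^2 times it, then the intrinsics apply), "R" (3x3) and "t" (3): a world point X has camera coordinates R X + t. Camera axes: x right, y down, z forward; pixel columns grow to the right and rows downward; lengths in m; the calibration is good to about 2 mm. A picture is of the moment at which its call begins: read the wrist's pose just before it. get_calibration takes no time and is no camera call; for the wrist camera it gives the pose at the moment of the call.
- ctrl.close_job(): hands the job in, once; it reports no verdict.
The state is a dict: "time": time; "joint_positions": joint angles; "qd": joint speeds; "joint_torque": joint torques, N m; "position": TCP position; "tool_rot": TCP orientation; "ft_force": force on the tool from outside, world axes, zero at the start; "torque": the same for the moment, N m; "grip_width": opening from 0.0 (shut) to 1.0 (fully open).
Only numpy, scipy, OpenCV 4.12 (cv2) and the standard library are available. Lean on these libraries where they do the work, as an engineer would, in place of code of your own. Each camera call takes 0.05 s, during which the arm holds its last target.

## Working session

There is one attempt and no reset: what is moved stays moved. The work goes in short steps, Python scripts to look and compute and a tool call to move; the robot and the scene stay as the last step left them, time stands still between calls to the robot, and variables do not carry over. Pictures are saved under pics/ and viewed, and the job is handed in when it is done.

Besides the shell and the picture viewer there is one more tool, called after "Emit:" by a JSON object that holds its "name" and its "arguments". step_arm: Moves the arm, as the interface text tells. Its arguments: {"type":"object","properties":{"deltas":{"type":"array"},"newtons":{"type":"number"}},"required":["deltas"]}

```bash
mkdir -p pics; cat > h.py <<'E'
import numpy as np, cv2
from bench import ctrl, optics
from scipy.spatial.transform import Rotation as Ro
def snap(n,f):
    c=optics.get_calibration(n); im=optics.get_image(n); cv2.imwrite('pics/'+f,im[:,:,::-1]); return im,c
def ray(c,uv):
    K=np.array(c['K']);k=c['k1'];R=np.array(c['R']);t=np.array(c['t'])
    d=np.array([(uv[0]-K[0,2])/K[0,0],(uv[1]-K[1,2])/K[1,1]]);s=d.copy()
    for _ in range(30): s=d/(1+k*(s@s))
    return -R.T@t, R.T@np.array([s[0],s[1],1])
def onz(c,uv,z):
    o,d=ray(c,uv); return o+d*(z-o[2])/d[2]
def tri(c1,u1,c2,u2):
    o1,d1=ray(c1,u1);o2,d2=ray(c2,u2)
    s=np.linalg.lstsq(np.c_[d1,-d2],o2-o1,rcond=None)[0]
    a=o1+d1*s[0];b=o2+d2*s[1]; return (a+b)/2,np.linalg.norm(a-b)
def proj(c,X):
    K=np.array(c['K']);p=np.array(c['R'])@X+c['t'];s=p[:2]/p[2];s=s*(1+c['k1']*(s@s));return K[:2,:2]@s+K[:2,2]
E
python3 - <<'E'
from h import *
print({k:np.round(v,3) for k,v in ctrl.get_state().items()})
for n in('side','top','wrist'):
    im,c=snap(n,n+'0.png'); print(n,c)
E
```

```text
{'time': np.float64(0.0), 'joint_positions': array([ 1.318,  0.322, -0.07 ,  1.452,  0.023,  1.371, -0.057]), 'qd': array([ 0.   , -0.   ,  0.002, -0.001,  0.   ,  0.001, -0.001]), 'joint_torque': array([ 0.0000e+00, -4.9129e+01, -4.0400e-01, -3.1253e+01, -6.4000e-02,
        4.4000e-02,  0.0000e+00]), 'position': array([ 0.171, -0.626,  0.221]), 'tool_rot': array([-3.112e+00, -4.180e-01,  1.000e-03]), 'ft_force': array([-0.026, -0.361,  0.039]), 'torque': array([ 0.01 , -0.007, -0.058]), 'grip_width': np.float64(0.997)}
side {'K': array([[435.38886566,   0.        , 251.30563273],
       [  0.        , 435.38886566, 193.60525746],
       [  0.        ,   0.        ,   1.        ]]), 'k1': -0.019559363585182583, 'R': array([[-0.97700634, -0.21259627,  0.01616879],
       [-0.13810955,  0.57327113, -0.80764222],
       [ 0.16243262, -0.79130464, -0.58945111]]), 't': array([0.5449016 , 0.25622682, 0.75766246])}
top {'K': array([[359.39933704,   0.        , 250.53655836],
       [  0.        , 359.39933704, 192.17636791],
       [  0.        ,   0.        ,   1.        ]]), 'k1': -0.10307709120990388, 'R': array([[ 0.00767606, -0.99996588, -0.00305281],
       [-0.9917591 , -0.00722255, -0.12791294],
       [ 0.12788653,  0.00400952, -0.9917807 ]]), 't': array([-0.17601841,  0.61613183,  0.89396174])}
wrist {'K': array([[328.69957151,   0.        , 255.46826046],
       [  0.        , 328.69957151, 192.17371872],
       [  0.        ,   0.        ,   1.        ]]), 'k1': -0.09641189891678081, 'R': array([[ 2.62586224e-01, -9.64908499e-01, -2.52295754e-04],
       [-9.21440804e-01, -2.50834683e-01,  2.96696488e-01],
       [-2.86348248e-01, -7.76759351e-02, -9.54971795e-01]]), 't': array([-0.65134427, -0.03497385,  0.39185808])}
```

View pics/side0.png

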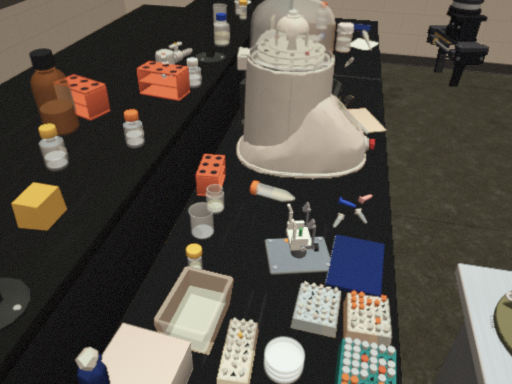

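View pics/top0.png

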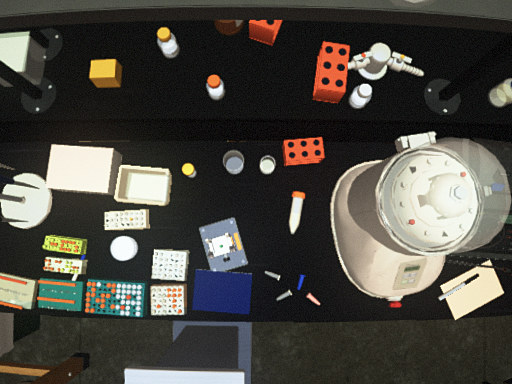

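View pics/wrist0.png

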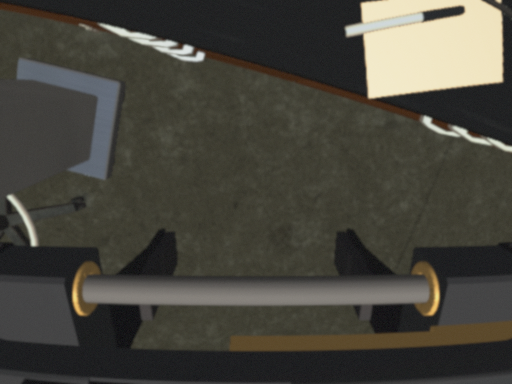

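```bash
python3 - <<'E'
from h import *
ct=optics.get_calibration('top'); cs=optics.get_calibration('side')
print('base',proj(ct,np.zeros(3)),proj(cs,np.zeros(3)),'tcp',proj(ct,np.array([.171,-.626,.221])))
for c in(ct,cs): print('cam',-np.array(c['R']).T@c['t'])
for n,uv,z in[('cap',(297,195),.018),('tip',(293,233),.018),('stand',(223,245),.005),('beaker',(233,165),0.06),('jar',(267,167),.06),('vial',(189,172),.06)]: print(n,onz(ct,uv,z).round(3))
# machine top: knob
print('machine', tri(ct,(455,200),cs,(292,25)))
print('mach base left edge',onz(ct,(333,235),0),onz(ct,(345,290),0),onz(ct,(395,300),0), onz(cs,(240,150),0),onz(cs,(365,150),0),onz(cs,(300,170),0))
a=cv2.imread('pics/top0.png')[170:300,180:320]; cv2.imwrite('pics/t1.png',cv2.resize(a,None,fx=5,fy=5,interpolation=cv2.INTER_CUBIC)[:600])
a=cv2.imread('pics/side0.png')[170:280,180:340]; cv2.imwrite('pics/s1.png',cv2.resize(a,None,fx=5,fy=5,interpolation=cv2.INTER_CUBIC))
E
```

```text
base [183.5195602  426.76151844] [560.56374614 339.02641659] tcp [464.78468416 393.20410988]
cam [ 0.49807981 -0.17514672  0.96488788]
cam [0.44469059 0.56849843 0.64473417]
cap [ 0.614 -0.295  0.018]
tip [ 0.513 -0.284  0.018]
stand [ 0.48  -0.099  0.005]
beaker [ 0.685 -0.126  0.06 ]
jar [ 0.68  -0.213  0.06 ]
vial [ 0.666 -0.013  0.06 ]
machine (array([ 0.57164891, -0.53531165,  0.3519023 ]), np.float64(0.011796830154220747))
mach base left edge [ 0.50828292 -0.39334647  0.        ] [ 0.36274545 -0.42377336  0.        ] [ 0.33466455 -0.55969315  0.        ] [ 0.70012146 -0.49963819  0.        ] [ 0.34337311 -0.58796865  0.        ] [ 0.51655696 -0.43466251  0.        ]
```

View pics/t1.png

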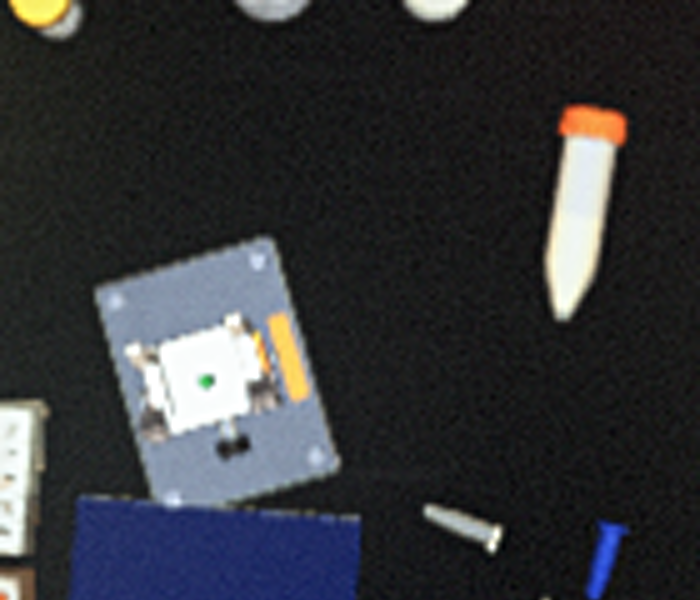

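View pics/s1.png

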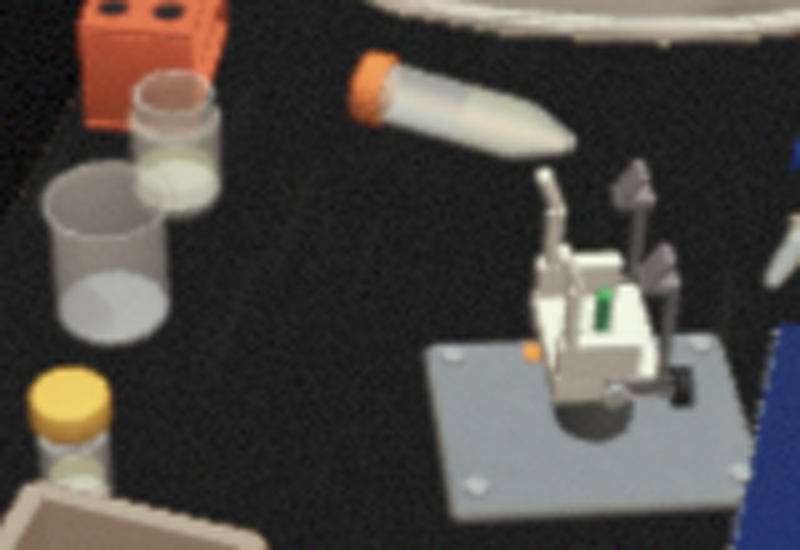

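```bash
python3 - <<'E'
from h import *
for n,f in(('top','t'),('side','s')):
    im=cv2.imread(f'pics/{n}0.png'); hsv=cv2.cvtColor(im,cv2.COLOR_BGR2HSV)
    c=optics.get_calibration(n)
    x0,y0,x1,y1=(280,180,312,245) if n=='top' else (244,172,298,208)
    sub=hsv[y0:y1,x0:x1]; 
    m=((sub[...,2]>90)).astype(np.uint8)
    nn,l,st,ce=cv2.connectedComponentsWithStats(m); i=1+np.argmax(st[1:,4]); m=(l==i)
    o=m&(sub[...,1]>140); w=m&(sub[...,1]<90)
    for k,mm in(('all',m),('cap',o),('body',w)):
        ys,xs=np.nonzero(mm); p=np.array([xs.mean()+x0,ys.mean()+y0]); 
        print(n,k,len(xs),p.round(1),onz(c,p,.018).round(4))
    ys,xs=np.nonzero(m); pts=np.c_[xs+x0,ys+y0].astype(np.float32)
    r=cv2.minAreaRect(pts); b=cv2.boxPoints(r); print([onz(c,q,.018)[:2].round(3).tolist() for q in b])
    # green pin
    g=(hsv[...,0]>45)&(hsv[...,0]<80)&(hsv[...,1]>110)&(hsv[...,2]>40); g[:, :180]=0; g[:,340:]=0; g[:200]=0;g[280:]=0
    ys,xs=np.nonzero(g); print('pin',len(xs),xs.mean(),ys.mean(), ys.min(),ys.max())
    # foot
    bx=(195,210,255,275) if n=='top' else (262,232,335,276)
    s=hsv[bx[1]:bx[3],bx[0]:bx[2]].astype(int)
    mm=((s[...,2]>85)).astype(np.uint8)
    mm=cv2.morphologyEx(mm,cv2.MORPH_OPEN,np.ones((3,3),np.uint8))
    cv2.imwrite(f'pics/foot_{n}.png',cv2.resize(mm*255,None,fx=8,fy=8,interpolation=0))
    print('foot HSV',s[5::6,10::8].tolist()[0][:5])
    cs,_=cv2.findContours(mm,cv2.RETR_EXTERNAL,2); k=max(cs,key=cv2.contourArea).reshape(-1,2)+np.array(bx[:2])
    r=cv2.minAreaRect(k.astype(np.float32)); b=cv2.boxPoints(r); print('foot',n,b.round(1).tolist(),[onz(c,q,.010)[:2].round(3).tolist() for q in b])
im=cv2.imread('pics/top0.png')[130:320,270:420];cv2.imwrite('pics/t2.png',cv2.resize(im,None,fx=3.1,fy=3.1))
im=cv2.imread('pics/side0.png')[0:220,200:400];cv2.imwrite('pics/s2.png',cv2.resize(im,None,fx=2.7,fy=2.7))
E
```

```text
top all 435 [295.7 210. ] [ 0.5734 -0.291   0.018 ]
top cap 77 [298.3 194. ] [ 0.6161 -0.2983  0.018 ]
top body 355 [295.1 213.6] [ 0.564  -0.2894  0.018 ]
[[0.517, -0.259], [0.628, -0.284], [0.621, -0.317], [0.51, -0.293]]
pin 3 220.66666666666666 245.66666666666666 245 246
foot HSV [[40, 21, 36], [150, 17, 30], [90, 7, 37], [107, 60, 30], [170, 70, 22]]
foot top [[196.0, 217.0], [247.0, 217.0], [247.0, 274.0], [196.0, 274.0]] [[0.553, -0.027], [0.555, -0.162], [0.405, -0.164], [0.404, -0.03]]
side all 520 [270.1 191.5] [ 0.5743 -0.2923  0.018 ]
side cap 84 [253.3 186.4] [ 0.6191 -0.304   0.018 ]
side body 425 [273.8 192.6] [ 0.5647 -0.2899  0.018 ]
[[0.628, -0.278], [0.629, -0.337], [0.511, -0.3], [0.514, -0.245]]
pin 7 300.14285714285717 231.14285714285714 229 234
foot HSV [[40, 25, 31], [15, 12, 42], [26, 26, 167], [35, 18, 236], [37, 18, 245]]
foot side [[265.0, 232.0], [334.0, 232.0], [334.0, 275.0], [265.0, 275.0]] [[0.56, -0.15], [0.41, -0.185], [0.402, -0.055], [0.535, -0.024]]
```

View pics/t2.png

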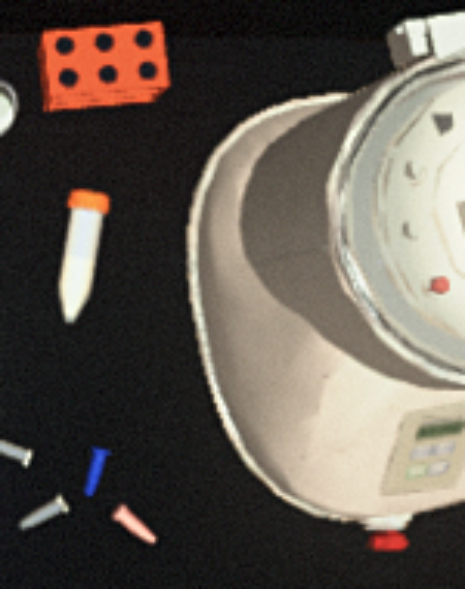

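View pics/s2.png

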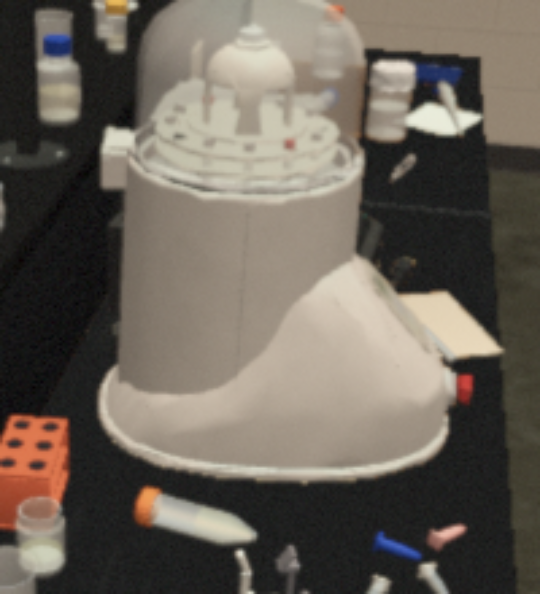

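View pics/foot_top.png

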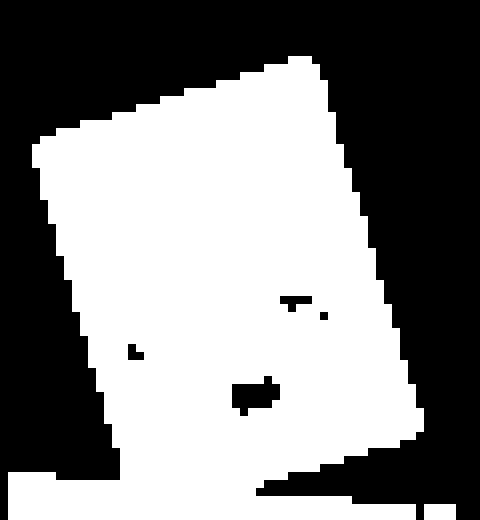

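```bash
cat >> h.py <<'E'
def delta(p,yaw_y=None,tilt=None):
    """delta row in tool axes to world TCP p with tool down & tool y along yaw_y (deg)"""
    s=ctrl.get_state();R0=Ro.from_rotvec(s['tool_rot']).as_matrix();d=R0.T@(np.array(p)-s['position'])*1000
    r=np.zeros(3)
    if yaw_y is not None:
        a=np.radians(yaw_y);y=np.array([np.cos(a),np.sin(a),0]);z=np.array([0,0,-1.]);T=np.c_[np.cross(y,z),y,z]
        r=np.degrees(Ro.from_matrix(R0.T@T).as_rotvec())
    return r.round(2),d.round(1)
def st():
    s=ctrl.get_state();R0=Ro.from_rotvec(s['tool_rot']).as_matrix()
    print('t',round(float(s['time']),2),'p',s['position'].round(4),'yawy',np.degrees(np.arctan2(R0[1,1],R0[0,1])).round(2),'z',R0[:,2].round(4),'F',s['ft_force'].round(2),'M',s['torque'].round(2),'w',round(float(s['grip_width'])*87,1),'q',s['joint_positions'].round(2))
E
python3 - <<'E'
from h import *
st()
ct=optics.get_calibration('top')
P=[onz(ct,q,.010) for q in((199.0,227.3),(234.7,217),(248,264.5))]
for p in P: print(p.round(4))
print('len',np.linalg.norm(P[0]-P[1]),np.linalg.norm(P[1]-P[2]),'ctr',(P[0]+P[2])/2)
x=P[1]-P[2];y=P[0]-P[1]; print('yaw',np.degrees(np.arctan2(x[1],x[0])),np.degrees(np.arctan2(-y[0],y[1])))
print('mark/pin', onz(ct,(221,245.7),.084))
for yy in(78.5,-101.5): print(delta((.569,-.29,.15),yy))
print(delta((.24,-.37,.32)),delta((.40,-.22,.30)))
E
```

```text
t 0.15 p [ 0.1712 -0.6266  0.2217] yawy -74.71 z [-5.0e-04  1.4e-03 -1.0e+00] F [-0.25  0.25  0.18] M [0.01 0.05 0.05] w 86.8 q [ 1.32  0.32 -0.07  1.45  0.02  1.37 -0.06]
[ 0.5262 -0.0352  0.01  ]
[ 0.5544 -0.1297  0.01  ]
[ 0.43   -0.1661  0.01  ]
len 0.09864354765676171 0.12963817629912144 ctr [ 0.4780788  -0.10064452  0.01      ]
yaw 16.302413235119708 16.61012716896744
mark/pin [ 0.4798729  -0.10074695  0.084     ]
(array([-3.0000e-02, -1.1000e-01, -1.5321e+02]), array([ 472.5, -219.7,   72. ]))
(array([-0.08,  0.03, 26.79]), array([ 472.5, -219.7,   72. ]))
(array([0., 0., 0.]), array([ 134. , -229.5,  -98. ])) (array([0., 0., 0.]), array([ 327.9, -332. ,  -77.8]))
```

Emit:
{"name": "step_arm", "arguments": {"deltas": [[0,0,-8,20,-40,-40,87],[0,0,-18,50,-85,-75,87],[0,0,-28,80,-135,-98,87],[0,0,-38,108,-185,-98,87],[0,0,-48,134,-230,-98,87],[0,0,-58,180,-254,-95,87],[0,0,-68,230,-282,-90,87],[0,0,-78,280,-306,-85,87]], "newtons": 20}}

```text
time: 1.15
position: [0.3616, -0.2565, 0.3075]
tool_rot: [2.15, 2.289, -0.001]
ft_force: [0.4, 0.0, 0.0]
grip_width: 1.0
```

```bash
python3 - <<'E'
from h import *
st()
for p in[(.40,-.22,.28),(.5,-.27,.2),(.53,-.28,.17)]: print(delta(p,78.5))
E
```

```text
t 1.15 p [ 0.3616 -0.2565  0.3075] yawy 3.6 z [ 3.e-04 -1.e-03 -1.e+00] F [0.36 0.01 0.03] M [-0.09 -0.15  0.  ] w 87.0 q [ 1.04 -0.15 -0.42  1.78 -0.06  1.5   0.68]
(array([-3.00e-02,  6.00e-02, -7.49e+01]), array([34. , 40.6, 27.5]))
(array([-3.00e-02,  6.00e-02, -7.49e+01]), array([-22.1, 137.2, 107.6]))
(array([-3.00e-02,  6.00e-02, -7.49e+01]), array([-33.9, 166.5, 137.6]))
```

Emit:
{"name": "step_arm", "arguments": {"deltas": [[0,0,-9,20,35,15,87],[0,0,-19,15,60,35,87],[0,0,-28,0,95,60,87],[0,0,-38,-15,125,85,87],[0,0,-47,-25,150,110,87],[0,0,-57,-30,165,130,87],[0,0,-66,-34,170,138,87],[0,0,-75,-34,170,138,87]]}}

```text
time: 2.15
position: [0.532, -0.2821, 0.1679]
tool_rot: [-0.312, -3.124, -0.002]
ft_force: [0.3, 0.6, -0.0]
grip_width: 1.0
```

```bash
python3 - <<'E'
from h import *
st(); im,c=snap('wrist','w1.png')
for X in((.569,-.29,.018),(.6165,-.299,.018)): print(proj(c,np.array(X)))
print(delta((.569,-.29,.004),78.5))
E
```

```text
t 2.15 p [ 0.532  -0.2821  0.1679] yawy 78.59 z [-0.0021  0.0017 -1.    ] F [ 0.28  0.61 -0.01] M [ 0.06 -0.1   0.04] w 87.0 q [ 0.93  0.31 -0.59  1.63  0.18  1.26  1.68]
[256.70000294 212.37036088]
[257.23901762 254.88141516]
(array([ 0.05, -0.1 ,  0.35]), array([-38. ,  -0.7, 164.3]))
```

View pics/w1.png

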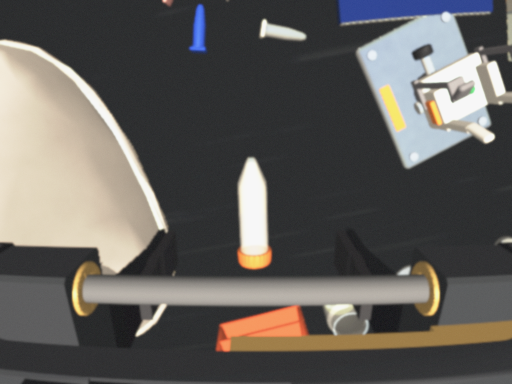

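```bash
python3 - <<'E'
from h import *
c=optics.get_calibration('wrist'); im=cv2.imread('pics/w1.png'); hsv=cv2.cvtColor(im,cv2.COLOR_BGR2HSV)
s=hsv[150:272,225:285]
cap=(s[...,1]>140)&(s[...,2]>100); allm=s[...,2]>110; body=allm&~cap
rows=[]
for r in range(30,90,6):
    xs=np.nonzero(allm[r])[0]; rows.append((225+xs.mean(),150+r,len(xs)))
P=[onz(c,q[:2],.018) for q in rows]; print(rows[0],rows[-1],P[0].round(4),P[-1].round(4))
d=P[0]-P[-1]; print('tube y yaw',np.degrees(np.arctan2(d[1],d[0])))
ys,xs=np.nonzero(allm); tip=(252,150+ys.min()); e=(255,150+ys.max()); print(tip,onz(c,tip,.018),e,onz(c,e,.018))
ys,xs=np.nonzero(cap); q=(225+xs.mean(),150+ys.mean()); print('cap',q,ys.min()+150,ys.max()+150,onz(c,q,.018),onz(c,q,.03)); 
E
```

```text
(np.float64(252.0), 180, 27) (np.float64(253.5), 234, 28) [ 0.5351 -0.288   0.018 ] [ 0.5924 -0.2979  0.018 ]
tube y yaw 170.13694516803034
(252, np.int64(157)) [ 0.51245534 -0.28342092  0.018     ] (255, np.int64(269)) [ 0.63346861 -0.30451264  0.018     ]
cap (np.float64(254.2319474835886), np.float64(260.16192560175057)) 247 269 [ 0.62269868 -0.30321131  0.018     ] [ 0.61617392 -0.30186652  0.03      ]
```

Emit:
{"name": "step_arm", "arguments": {"deltas": [[0,0,-1.4,-20,-1.5,20,70],[0,0,-1.4,-37,-3,60,70],[0,0,-1.4,-37,-3,100,70],[0,0,-1.4,-37,-3,135,70],[0,0,-1.4,-37,-3,155,70],[0,0,-1.4,-37,-3,163,70],[0,0,-1.4,-37,-3,163,70],[0,0,-1.4,-37,-3,163,26]], "newtons": 40}}

```text
time: 3.2
position: [0.5691, -0.2931, 0.0081]
tool_rot: [0.283, 3.127, -0.002]
ft_force: [0.3, 0.0, 0.3]
grip_width: 0.758
```

```bash
python3 - <<'E'
from h import *
st()
E
```

```text
t 3.2 p [ 0.5691 -0.2931  0.0081] yawy 79.67 z [ 0.0022 -0.0013 -1.    ] F [0.34 0.   0.32] M [ 0.15 -0.16 -0.  ] w 65.9 q [ 0.85  0.54 -0.54  1.67  0.32  1.01  1.6 ]
```

Emit:
{"name": "step_arm", "arguments": {"deltas": [[0,0,0,0,0,3,65],[0,0,0,0,0,5,65],[0,0,0,0,0,5,50],[0,0,0,0,0,5,35],[0,0,0,0,0,5,24],[0,0,0,0,0,5,20],[0,0,0,0,0,5,20],[0,0,0,0,0,5,20]], "newtons": 40}}

```text
time: 4.2
position: [0.5681, -0.2927, 0.0016]
tool_rot: [0.282, 3.129, -0.0]
ft_force: [0.1, -0.5, 0.8]
grip_width: 0.313
```

```bash
python3 - <<'E'
from h import *
st()
E
```

```text
t 4.2 p [ 0.5681 -0.2927  0.0016] yawy 79.69 z [ 0.e+00 -1.e-04 -1.e+00] F [ 0.15 -0.54  0.77] M [ 0.08 -0.12 -0.01] w 27.3 q [ 0.85  0.55 -0.53  1.68  0.32  1.    1.6 ]
```

```bash
python3 - <<'E'
from h import *
print(delta((.479,-.1007,.2),16.5))
E
```

```text
(array([-0.  ,  0.  , 63.19]), array([ 122. ,  172.9, -198.5]))
```

Emit:
{"name": "step_arm", "arguments": {"deltas": [[0,0,0,0,0,-30,20],[0,0,0,0,5,-85,20],[0,0,9,10,30,-135,20],[0,0,19,35,65,-170,20],[0,0,29,65,105,-195,20],[0,0,39,95,140,-198,20],[0,0,49,115,165,-198,20],[0,0,58,122,173,-198,20]]}}

```text
time: 5.2
position: [0.4782, -0.0984, 0.1998]
tool_rot: [1.766, 2.597, -0.001]
ft_force: [0.9, -0.3, -0.4]
grip_width: 0.32
```

Emit:
{"name": "step_arm", "arguments": {"deltas": [[0,0,5,0,0,0,20],[0,0,5,0,0,0,20],[0,0,5,0,0,0,20],[0,0,5,0,0,0,20],[0,0,5,0,0,0,20],[0,0,5,0,0,0,20],[0,0,5,0,0,0,20],[0,0,5,0,0,0,20]]}}

```text
time: 6.2
position: [0.479, -0.1007, 0.1995]
tool_rot: [1.876, 2.52, -0.0]
ft_force: [-0.1, -0.4, -0.8]
grip_width: 0.315
```

```bash
python3 - <<'E'
from h import *
st(); snap('wrist','w2.png');snap('side','s3.png');snap('top','t3.png'); st()
print(delta((.479,-.1007,.2),16.5))
for f,b in(('s3',(220,130,360,280)),('t3',(150,170,310,290))):
    im=cv2.imread(f'pics/{f}.png')[b[1]:b[3],b[0]:b[2]]; cv2.imwrite(f'pics/{f}z.png',cv2.resize(im,None,fx=4,fy=4,interpolation=cv2.INTER_CUBIC))
E
```

```text
t 6.2 p [ 0.479  -0.1007  0.1995] yawy 16.69 z [-0.e+00 -1.e-04 -1.e+00] F [-0.09 -0.36 -0.76] M [ 0.03 -0.11  0.  ] w 27.4 q [ 0.75  0.02 -0.6   1.85  0.01  1.28  0.44]
t 6.35 p [ 0.479  -0.1006  0.1996] yawy 16.69 z [ 0.e+00 -2.e-04 -1.e+00] F [ 0.25  0.33 -0.84] M [-0.05 -0.04 -0.05] w 27.6 q [ 0.75  0.02 -0.6   1.85  0.01  1.28  0.44]
(array([-0.  ,  0.01,  0.19]), array([-0.1, -0. , -0.4]))
```

View pics/w2.png

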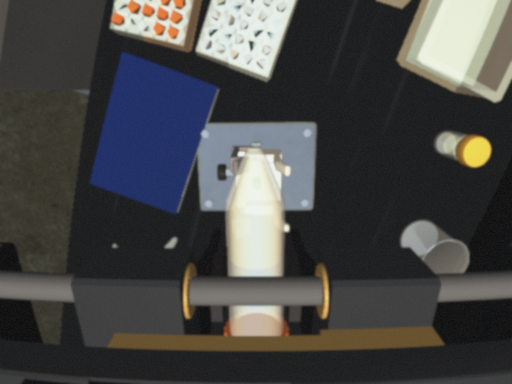

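View pics/s3z.png

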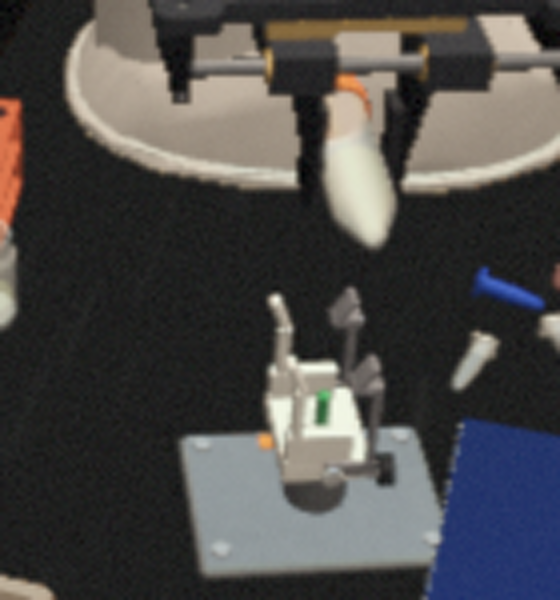

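View pics/t3z.png

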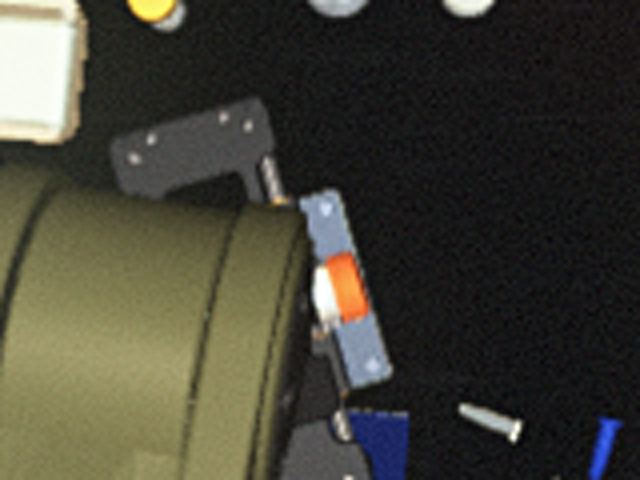

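```bash
python3 - <<'E'
from h import *
cw=optics.get_calibration('wrist');cs=optics.get_calibration('side');ct=optics.get_calibration('top')
im=cv2.imread('pics/w2.png');a=im[110:220,180:340];cv2.imwrite('pics/w2z.png',cv2.resize(a,None,fx=5,fy=5,interpolation=cv2.INTER_CUBIC))
P=[onz(cw,q,.01) for q in((197,124),(316,122),(315,211),(199,212))]
print([p.round(4) for p in P],'ctr',np.mean(P,0).round(4)); d=P[1]-P[0];print(np.degrees(np.arctan2(d[1],d[0])))
print('tip',tri(cw,(255,150),cs,(313.7,191)))
X0=np.array([.479,-.1007,.2+.0164]); a=np.radians(16.5);y=np.array([-np.sin(a),np.cos(a),0])
print('expected tip',X0+.056*y,'cap',X0-.048*y)
print('cap top',[onz(ct,(150+347/4,170+v/4),.216).round(4) for v in(253,288,323)], proj(ct,X0-.048*y))
# prong tops: triangulate wrist? side
E
```

```text
[array([ 0.4066, -0.0744,  0.01  ]), array([ 0.5271, -0.0362,  0.01  ]), array([ 0.5598, -0.1315,  0.01  ]), array([ 0.4325, -0.1708,  0.01  ])] ctr [ 0.4815 -0.1032  0.01  ]
17.581937209963076
tip (array([ 0.46287936, -0.04985217,  0.20845299]), np.float64(0.001625328231040866))
expected tip [ 0.46309514 -0.04700609  0.2164    ] cap [ 0.49263274 -0.14672335  0.2164    ]
cap top [array([ 0.5086, -0.1442,  0.216 ]), array([ 0.4905, -0.1444,  0.216 ]), array([ 0.4726, -0.1446,  0.216 ])] [237.87786318 240.98399468]
```

View pics/w2z.png

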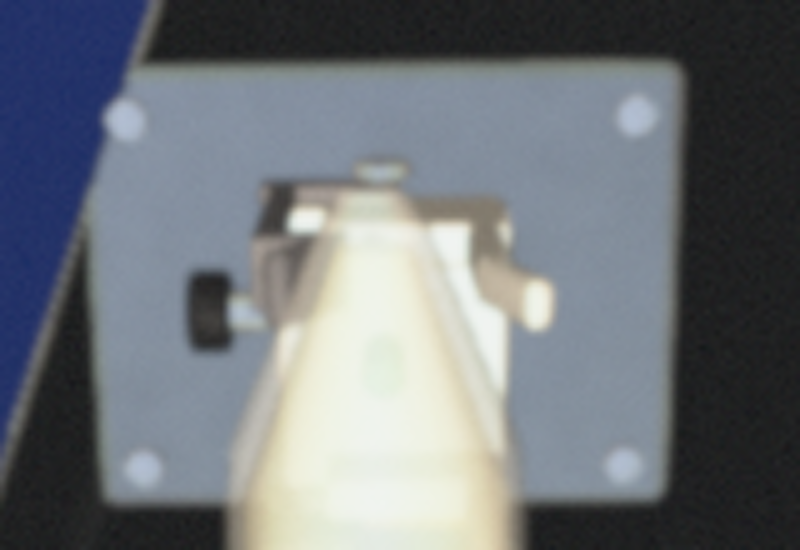

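```bash
python3 - <<'E'
from h import *
cw=optics.get_calibration('wrist');cs=optics.get_calibration('side');ct=optics.get_calibration('top')
a=np.radians(16.6);ex=np.array([np.cos(a),np.sin(a),0]);ey=np.array([-np.sin(a),np.cos(a),0]);C=np.array([.4797,-.1015,0])
X,e=tri(cw,(287.6,170.6),cs,(294.4,220.5)); print('prong',X,e,'stand',((X-C)@ex).round(4),((X-C)@ey).round(4))
# top view: prong tips in t1 zoom (5x,+180,+170)
for n,q in(('p+y',(134,350)),('p-y',(235,320)),('j+y',(153,420)),('j-y',(263,390))):
    q=(180+q[0]/5,170+q[1]/5); Y=onz(ct,q,.125); print(n,q,((Y-C)@ex).round(4),((Y-C)@ey).round(4))
X0=np.array([.479,-.1007,.2+.0164])
for z in(.10,.11,.12,.13,.14,.15):
    print(z,'side proj prong+y',proj(cs,C+.024*ex+.026*ey+[0,0,z]).round(1),'prong-y',proj(cs,C+.024*ex-.026*ey+[0,0,z]).round(1),'jaw+y',proj(cs,C-.012*ex+.026*ey+[0,0,z]).round(1),'pin',proj(cs,C+[0,0,z-.03]).round(1))
print('tip exp',proj(cs,X0+.056*ey),'cap front exp',proj(cs,X0-.041*ey),'cap', proj(cs,X0-.055*ey),proj(cs,X0+.04*ey+[0,0,.0]))
im=cv2.imread('pics/s3.png')[140:240,270:350]; cv2.imwrite('pics/s3y.png',cv2.resize(im,None,fx=6,fy=6,interpolation=cv2.INTER_CUBIC))
E
```

```text
prong [ 0.49417694 -0.0729593   0.11874783] 0.004684156845501847 stand 0.022 0.0232
p+y (206.8, 240.0) 0.022 0.0254
p-y (227.0, 234.0) 0.0224 -0.0236
j+y (210.6, 254.0) -0.0115 0.0255
j-y (232.6, 248.0) -0.0123 -0.0273
0.1 side proj prong+y [291.7 228.6] prong-y [287.8 211.7] jaw+y [310.2 227.9] pin [300.5 231.1]
0.11 side proj prong+y [292.1 224.6] prong-y [288.2 207.8] jaw+y [310.8 223.9] pin [301.  227.3]
0.12 side proj prong+y [292.5 220.6] prong-y [288.5 203.8] jaw+y [311.3 219.9] pin [301.4 223.4]
0.13 side proj prong+y [292.9 216.4] prong-y [288.8 199.8] jaw+y [311.8 215.8] pin [301.8 219.5]
0.14 side proj prong+y [293.2 212.3] prong-y [289.2 195.7] jaw+y [312.3 211.6] pin [302.2 215.6]
0.15 side proj prong+y [293.6 208. ] prong-y [289.5 191.6] jaw+y [312.8 207.4] pin [302.7 211.6]
tip exp [313.46068916 188.06342125] cap front exp [303.66949589 158.29792813] cap [302.40734019 154.46380962] [311.70717369 182.72978512]
```

View pics/s3y.png

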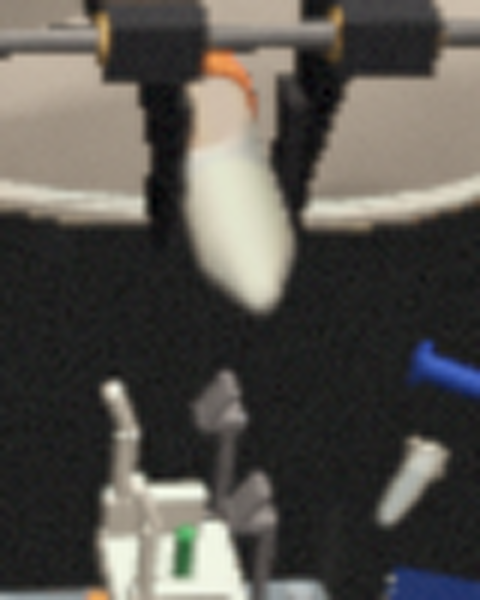

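```bash
python3 - <<'E'
from h import *
cw=optics.get_calibration('wrist');cs=optics.get_calibration('side')
a=np.radians(16.7);ex=np.array([np.cos(a),np.sin(a),0]);ey=np.array([-np.sin(a),np.cos(a),0]);X0=np.array([.479,-.1007,.1996+.0164])
for dz in(0,-.004,-.008):
  for l in(.054,.056,.058):print(dz,l,proj(cw,X0+l*ey+[0,0,dz]).round(1),proj(cs,X0+l*ey+[0,0,dz]).round(1))
im=cv2.imread('pics/w2.png')
for r in range(138,250,8):
    v=im[r,215:300].astype(int); d=np.nonzero((v[:,2]>v[:,0]+8)&(v.sum(1)>450))[0]+215; print(r,d.min() if len(d) else None,d.max() if len(d) else None)
# expected edges along body
for l in(.035,.02,.0,): print(l,[proj(cw,X0+l*ey+s*.014*ex).round(1) for s in(-1,1)])
a=im[120:260,190:330];cv2.imwrite('pics/w2y.png',cv2.resize(a,None,fx=4.2,fy=4.2,interpolation=cv2.INTER_CUBIC))
E
```

```text
0 0.054 [255.1 150.9] [313.3 187.6]
0 0.056 [255.1 146.5] [313.5 188.3]
0 0.058 [255.1 142.1] [313.7 188.9]
-0.004 0.054 [255.1 149.4] [313.  189.5]
-0.004 0.056 [255.1 145.1] [313.3 190.2]
-0.004 0.058 [255.1 140.8] [313.5 190.8]
-0.008 0.054 [255.1 147.9] [312.8 191.4]
-0.008 0.056 [255.1 143.7] [313. 192.]
-0.008 0.058 [255.1 139.5] [313.2 192.7]
138 None None
146 None None
154 244 281
162 242 278
170 239 290
178 235 274
186 233 280
194 231 280
202 228 281
210 229 281
218 229 281
226 230 288
234 230 280
242 230 280
0.035 [array([225.2, 191.3]), array([285.2, 191.2])]
0.02 [array([226.1, 221.1]), array([284.3, 221. ])]
0.0 [array([227.3, 258.1]), array([283.3, 258. ])]
```

View pics/w2y.png

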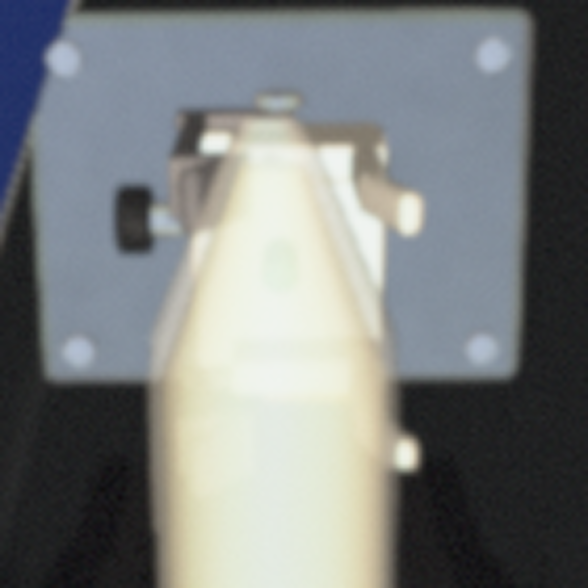

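Emit:
{"name": "step_arm", "arguments": {"deltas": [[0,0,0,-1,0.5,10,20],[0,0,0,-1,0.5,25,20],[0,0,0,-1,0.5,40,20],[0,0,0,-1,0.5,55,20],[0,0,0,-1,0.5,65,20],[0,0,0,-1,0.5,70,20],[0,0,0,-1,0.5,75,20],[0,0,0,-1,0.5,75,20]], "newtons": 45}}

```text
time: 7.35
position: [0.4798, -0.1014, 0.1244]
tool_rot: [-1.875, -2.52, 0.0]
ft_force: [-0.5, 0.0, -0.2]
grip_width: 0.318
```

```bash
python3 - <<'E'
from h import *
st(); snap('side','s4.png')
im=cv2.imread('pics/s4.png')[140:280,240:370]; cv2.imwrite('pics/s4y.png',cv2.resize(im,None,fx=4.2,fy=4.2,interpolation=cv2.INTER_CUBIC))
E
```

```text
t 7.35 p [ 0.4798 -0.1014  0.1244] yawy 16.69 z [-1.e-04 -0.e+00 -1.e+00] F [-0.52  0.01 -0.24] M [ 0.05 -0.14 -0.03] w 27.6 q [ 0.74  0.09 -0.61  1.94  0.06  1.12  0.4 ]
```

View pics/s4y.png

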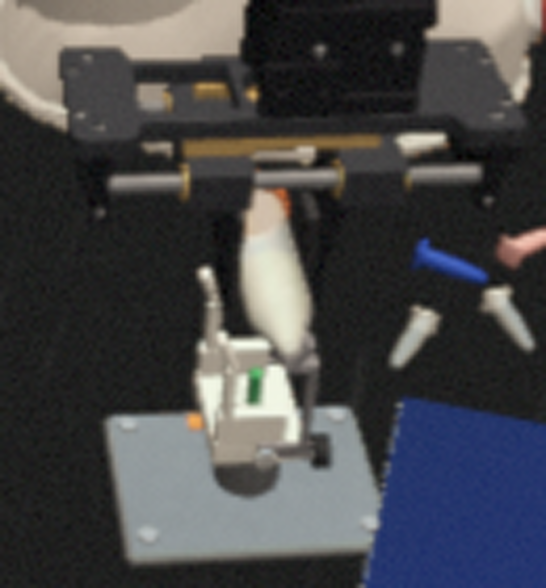

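Emit:
{"name": "step_arm", "arguments": {"deltas": [[0,0,0,0,0,3,20],[0,0,0,0,0,6,20],[0,0,0,0,0,8,20],[0,0,0,0,0,10,20],[0,0,0,0,0,12,20],[0,0,0,0,0,13,20],[0,0,0,0,0,14,20],[0,0,0,0,0,15,20]]}}

```text
time: 8.4
position: [0.4802, -0.1014, 0.1098]
tool_rot: [1.875, 2.52, 0.001]
ft_force: [0.5, -0.0, 1.1]
grip_width: 0.318
```

Emit:
{"name": "step_arm", "arguments": {"deltas": [[0,0,0,0,0,0.5,20],[0,0,0,0,0,1,20],[0,0,0,0,0,1.5,20],[0,0,0,0,0,2,20],[0,0,0,0,0,2.5,20],[0,0,0,0,0,3,20],[0,0,0,0,0,3.5,20],[0,0,0,0,0,4,20]]}}

```text
time: 9.4
position: [0.4799, -0.1014, 0.1056]
tool_rot: [1.875, 2.52, 0.0]
ft_force: [2.1, 0.0, 3.5]
grip_width: 0.315
```

Emit:
{"name": "step_arm", "arguments": {"deltas": [[0,0,0,0,0,0.5,20],[0,0,0,0,0,1,20],[0,0,0,0,0,1.5,20],[0,0,0,0,0,2,20],[0,0,0,0,0,2.5,20],[0,0,0,0,0,3,20],[0,0,0,0,0,3,20],[0,0,0,0,0,3,20]]}}

```text
time: 10.4
position: [0.4798, -0.1015, 0.1026]
tool_rot: [1.875, 2.52, -0.0]
ft_force: [2.8, 0.6, 4.1]
grip_width: 0.318
```

```bash
python3 - <<'E'
from h import *
st(); snap('side','s5.png')
im=cv2.imread('pics/s5.png')[150:270,250:370]; cv2.imwrite('pics/s5y.png',cv2.resize(im,None,fx=4.9,fy=4.9,interpolation=cv2.INTER_CUBIC))
E
```

```text
t 10.4 p [ 0.4798 -0.1015  0.1026] yawy 16.69 z [ 2.e-04 -1.e-04 -1.e+00] F [2.83 0.58 4.08] M [ 0.28 -0.55 -0.07] w 27.7 q [ 0.73  0.12 -0.61  1.97  0.08  1.08  0.38]
```

View pics/s5y.png

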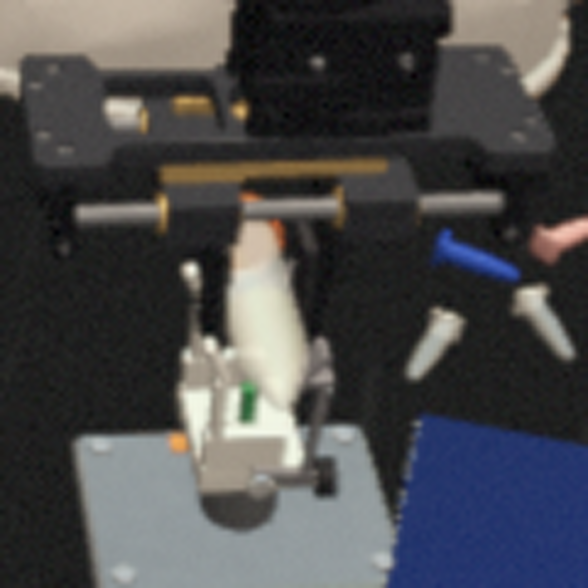

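Emit:
{"name": "step_arm", "arguments": {"deltas": [[0,0,0,0,0,0.7,20],[0,0,0,0,0,1.4,20],[0,0,0,0,0,2,20],[0,0,0,0,0,2.7,20],[0,0,0,0,0,3.4,20],[0,0,0,0,0,4,20],[0,0,0,0,0,4,20],[0,0,0,0,0,4,20]]}}

```text
time: 11.45
position: [0.4798, -0.1014, 0.0985]
tool_rot: [1.875, 2.52, 0.0]
ft_force: [3.1, 1.3, 4.6]
grip_width: 0.316
```

Emit:
{"name": "step_arm", "arguments": {"deltas": [[0,0,0,0,0,0.7,20],[0,0,0,0,0,1.4,20],[0,0,0,0,0,2,20],[0,0,0,0,0,2.7,20],[0,0,0,0,0,3.4,20],[0,0,0,0,0,4,20],[0,0,0,0,0,4,20],[0,0,0,0,0,4,20]]}}

```text
time: 12.45
position: [0.4797, -0.1014, 0.0944]
tool_rot: [-1.876, -2.52, -0.0]
ft_force: [4.0, 1.2, 2.1]
grip_width: 0.317
```

Emit:
{"name": "step_arm", "arguments": {"deltas": [[0,0,0,0,0,0.7,20],[0,0,0,0,0,1.4,20],[0,0,0,0,0,2,20],[0,0,0,0,0,2.7,20],[0,0,0,0,0,3.4,20],[0,0,0,0,0,4,20],[0,0,0,0,0,4,20],[0,0,0,0,0,4,20]]}}

```text
time: 13.45
position: [0.4797, -0.1015, 0.0903]
tool_rot: [1.876, 2.52, 0.0]
ft_force: [4.3, 0.9, -0.2]
grip_width: 0.319
```

Emit:
{"name": "step_arm", "arguments": {"deltas": [[0,0,0,0,0,0.7,20],[0,0,0,0,0,1.4,20],[0,0,0,0,0,2,20],[0,0,0,0,0,2.7,20],[0,0,0,0,0,3.3,20],[0,0,0,0,0,3.5,20],[0,0,0,0,0,3.5,20],[0,0,0,0,0,3.5,20]]}}

```text
time: 14.45
position: [0.4797, -0.1014, 0.0869]
tool_rot: [-1.875, -2.52, 0.0]
ft_force: [4.2, 1.1, 1.0]
grip_width: 0.317
```

```bash
python3 - <<'E'
from h import *
st(); snap('side','s6.png')
im=cv2.imread('pics/s6.png')[150:270,250:370]; cv2.imwrite('pics/s6y.png',cv2.resize(im,None,fx=4.9,fy=4.9,interpolation=cv2.INTER_CUBIC))
E
```

```text
t 14.45 p [ 0.4797 -0.1014  0.0869] yawy 16.69 z [-1.e-04 -0.e+00 -1.e+00] F [4.17 1.06 1.04] M [ 0.18 -1.1   0.11] w 27.6 q [ 0.73  0.14 -0.6   1.98  0.09  1.05  0.37]
```

View pics/s6y.png

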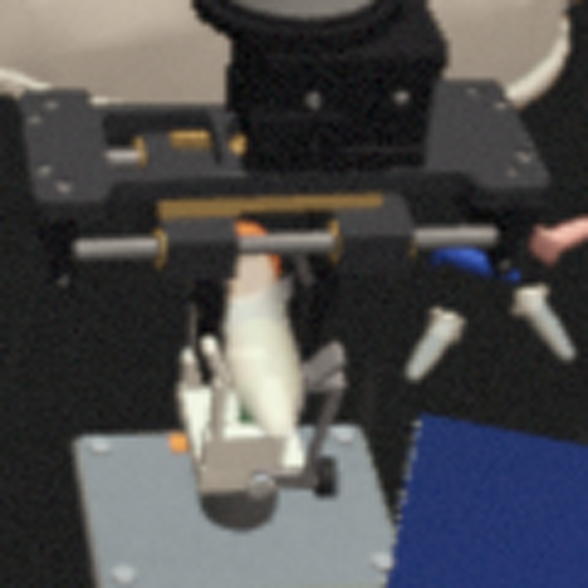

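Emit:
{"name": "step_arm", "arguments": {"deltas": [[0,0,0,0,0,0.7,20],[0,0,0,0,0,1.4,20],[0,0,0,0,0,2,20],[0,0,0,0,0,2.7,20],[0,0,0,0,0,3.3,20],[0,0,0,0,0,4,20],[0,0,0,0,0,4,20],[0,0,0,0,0,4,20]]}}

```text
time: 15.5
position: [0.4797, -0.1014, 0.083]
tool_rot: [-1.876, -2.52, 0.0]
ft_force: [4.5, 1.7, 0.9]
grip_width: 0.319
```

Emit:
{"name": "step_arm", "arguments": {"deltas": [[0,0,0,0,0,0.5,20],[0,0,0,0,0,1,20],[0,0,0,0,0,1.5,20],[0,0,0,0,0,2,20],[0,0,0,0,0,2.5,20],[0,0,0,0,0,3,20],[0,0,0,0,0,3,20],[0,0,0,0,0,3,20]]}}

```text
time: 16.5
position: [0.4796, -0.1014, 0.0799]
tool_rot: [-1.875, -2.52, 0.0]
ft_force: [5.6, 1.3, -2.8]
grip_width: 0.314
```

```bash
python3 - <<'E'
from h import *
st(); snap('side','s7.png')
im=cv2.imread('pics/s7.png')[150:270,250:370]; cv2.imwrite('pics/s7y.png',cv2.resize(im,None,fx=4.9,fy=4.9,interpolation=cv2.INTER_CUBIC))
E
```

```text
t 16.5 p [ 0.4796 -0.1014  0.0799] yawy 16.69 z [-3.e-04  1.e-04 -1.e+00] F [ 5.62  1.33 -2.76] M [ 0.25 -1.1   0.12] w 27.3 q [ 0.72  0.15 -0.6   1.99  0.1   1.03  0.37]
```

View pics/s7y.png

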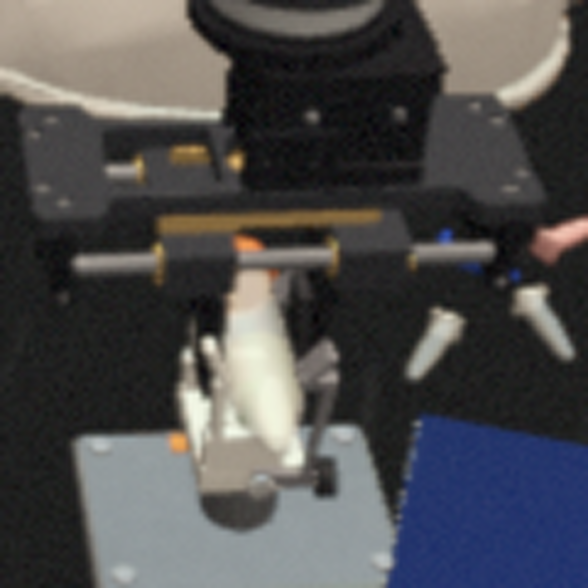

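Emit:
{"name": "step_arm", "arguments": {"deltas": [[0,0,0,0,0,0.5,20],[0,0,0,0,0,1,20],[0,0,0,0,0,1.5,20],[0,0,0,0,0,2,20],[0,0,0,0,0,2.5,20],[0,0,0,0,0,3,20],[0,0,0,0,0,3,20],[0,0,0,0,0,3,20]]}}

```text
time: 17.55
position: [0.4795, -0.1015, 0.0768]
tool_rot: [-1.876, -2.52, 0.0]
ft_force: [3.6, 1.1, -4.9]
grip_width: 0.318
```

Emit:
{"name": "step_arm", "arguments": {"deltas": [[0,0,0,0,0,0.3,20],[0,0,0,0,0,0.6,20],[0,0,0,0,0,0.9,20],[0,0,0,0,0,1.2,20],[0,0,0,0,0,1.5,20],[0,0,0,0,0,1.5,20],[0,0,0,0,0,1.5,20],[0,0,0,0,0,1.5,20]]}}

```text
time: 18.55
position: [0.4798, -0.1017, 0.0758]
tool_rot: [1.876, 2.52, -0.0]
ft_force: [0.8, -0.1, 4.8]
grip_width: 0.317
```

Emit:
{"name": "step_arm", "arguments": {"deltas": [[0,0,0,0,0,0.2,20],[0,0,0,0,0,0.4,20],[0,0,0,0,0,0.6,20],[0,0,0,0,0,0.8,20],[0,0,0,0,0,0.8,20],[0,0,0,0,0,0.8,20],[0,0,0,0,0,0.8,20],[0,0,0,0,0,0.8,20]]}}

```text
time: 19.55
position: [0.4798, -0.1018, 0.0755]
tool_rot: [1.876, 2.52, -0.001]
ft_force: [-1.5, -0.3, 8.8]
grip_width: 0.32
```

```bash
python3 - <<'E'
from h import *
st(); snap('side','s8.png')
im=cv2.imread('pics/s8.png')[150:270,250:370]; cv2.imwrite('pics/s8y.png',cv2.resize(im,None,fx=4.9,fy=4.9,interpolation=cv2.INTER_CUBIC))
E
```

```text
t 19.55 p [ 0.4798 -0.1018  0.0755] yawy 16.66 z [-1.e-04 -8.e-04 -1.e+00] F [-1.54 -0.32  8.78] M [0.09 0.13 0.01] w 27.8 q [ 0.72  0.16 -0.6   1.99  0.1   1.02  0.36]
```

View pics/s8y.png

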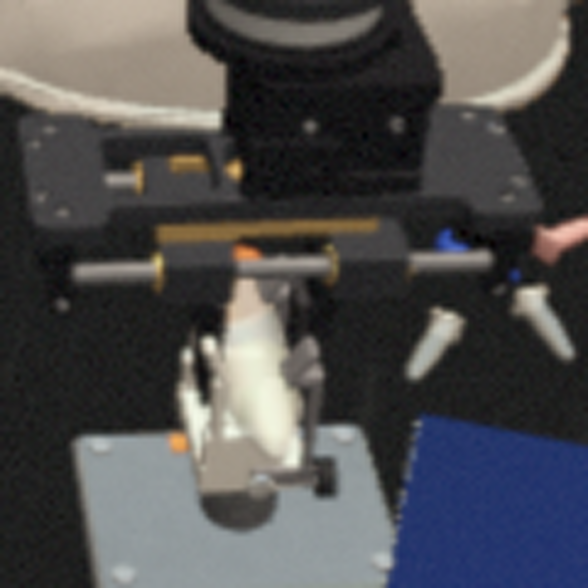

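Emit:
{"name": "step_arm", "arguments": {"deltas": [[0,0,0,0,0,0.3,20],[0,0,0,0,0,0.6,20],[0,0,0,0,0,0.8,20],[0,0,0,0,0,0.8,20],[0,0,0,0,0,0.8,20],[0,0,0,0,0,0.8,20],[0,0,0,0,0,0.8,20],[0,0,0,0,0,0.8,20]]}}

```text
time: 20.6
position: [0.4799, -0.1019, 0.0752]
tool_rot: [1.876, 2.519, -0.001]
ft_force: [-1.7, -0.9, 12.6]
grip_width: 0.318
```

```bash
python3 - <<'E'
from h import *
st()
E
```

```text
t 20.6 p [ 0.4799 -0.1019  0.0752] yawy 16.66 z [-0.     -0.0011 -1.    ] F [-1.74 -0.93 12.62] M [0.12 0.42 0.09] w 27.7 q [ 0.72  0.16 -0.6   1.99  0.1   1.02  0.36]
```

Emit:
{"name": "step_arm", "arguments": {"deltas": [[0,0,0,0,0,-1,20],[0,0,0,0,0,-1.2,28],[0,0,0,0,0,-1.2,32],[0,0,0,0,0,-1.2,36],[0,0,0,0,0,-1.2,40],[0,0,0,0,0,-1.2,40],[0,0,0,0,0,-1.2,40],[0,0,0,0,0,-1.2,40]]}}

```text
time: 21.6
position: [0.4797, -0.1014, 0.0751]
tool_rot: [-1.876, -2.52, 0.0]
ft_force: [1.0, 0.3, 0.6]
grip_width: 0.457
```

```bash
python3 - <<'E'
from h import *
st()
E
```

```text
t 21.6 p [ 0.4797 -0.1014  0.0751] yawy 16.69 z [-1.e-04 -0.e+00 -1.e+00] F [0.98 0.3  0.56] M [ 0.06 -0.1  -0.03] w 39.8 q [ 0.72  0.16 -0.6   1.99  0.1   1.02  0.36]
```

Emit:
{"name": "step_arm", "arguments": {"deltas": [[0,0,0,0,0,-5,40],[0,0,0,0,0,-15,40],[0,0,0,0,0,-30,40],[0,0,0,0,0,-50,40],[0,0,0,0,0,-75,40],[0,0,0,0,0,-100,40],[0,0,0,-20,0,-125,40],[0,0,0,-50,0,-140,40]]}}

```text
time: 22.6
position: [0.4952, -0.1491, 0.2182]
tool_rot: [1.871, 2.519, 0.001]
ft_force: [-0.7, -0.8, -0.6]
grip_width: 0.46
```

Emit:
{"name": "step_arm", "arguments": {"deltas": [[0,0,0,-50,0,0,40],[0,0,0,-85,0,0,40],[0,0,0,-110,0,0,40],[0,0,0,-110,0,0,40],[0,0,0,-110,0,0,40],[0,0,0,-110,0,0,40],[0,0,0,-110,0,0,40],[0,0,0,-110,0,0,40]]}}

```text
time: 23.6
position: [0.5257, -0.2543, 0.2154]
tool_rot: [1.875, 2.521, -0.0]
ft_force: [0.0, 0.2, 0.2]
grip_width: 0.462
```

```bash
python3 - <<'E'
from h import *
st()
for n,b in(('side',(230,170,370,280)),('top',(170,190,290,290)),('wrist',None)):
    snap(n,n+'9.png')
    im=cv2.imread(f'pics/{n}9.png')
    if b: im=cv2.resize(im[b[1]:b[3],b[0]:b[2]],None,fx=5.4,fy=5.4,interpolation=cv2.INTER_CUBIC)
    cv2.imwrite(f'pics/{n}9z.png',im)
E
```

```text
t 23.6 p [ 0.5257 -0.2543  0.2154] yawy 16.72 z [ 1.e-04 -3.e-04 -1.e+00] F [0.03 0.24 0.16] M [-0.04 -0.17 -0.04] w 40.2 q [ 0.84  0.22 -0.5   1.62  0.11  1.33  0.61]
```

View pics/side9z.png

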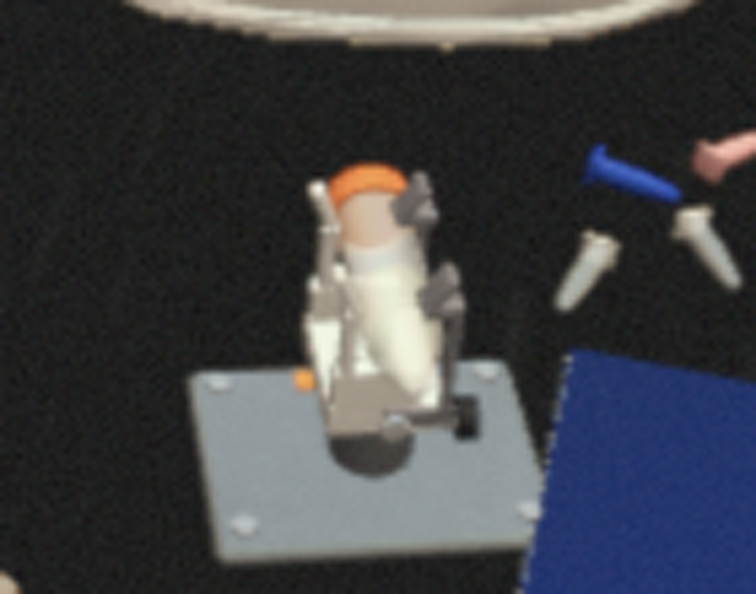

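View pics/top9z.png

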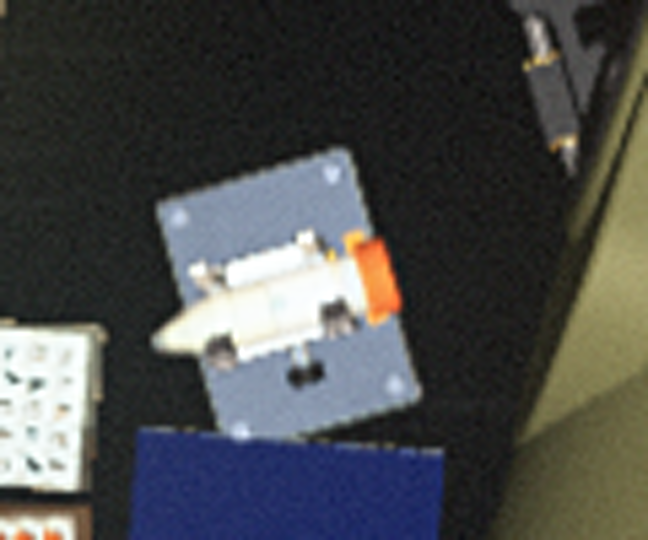

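View pics/wrist9z.png

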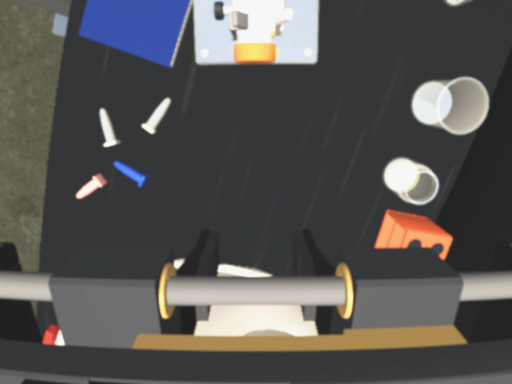

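```bash
python3 - <<'E'
from h import *
cs=optics.get_calibration('side');ct=optics.get_calibration('top')
a=np.radians(16.6);ex=np.array([np.cos(a),np.sin(a),0]);ey=np.array([-np.sin(a),np.cos(a),0]);C=np.array([.4797,-.1015,0])
f=lambda X:(np.array([(X-C)@ex,(X-C)@ey,X[2]])).round(4)
X,e=tri(ct,(199.2,253.2),cs,(309,240.6)); print('tip',f(X),e)
for z in(.088,.092): print('cap',f(onz(ct,(240.4,241.9),z)))
im=cv2.imread('pics/top9.png');h=cv2.cvtColor(im,cv2.COLOR_BGR2HSV)[225:255,233:248]; m=(h[...,1]>170)&(h[...,2]>150)&(h[...,0]<12)
ys,xs=np.nonzero(m);q=(233+xs.mean(),225+ys.mean());print(q,xs.min(),xs.max(),f(onz(ct,q,.097)))
for dz in(0,.004,-.004): # level axis predictions
    H=.0915; print(dz,'tip',proj(cs,C+.0555*ey+[0,0,H-dz]).round(1),'captop',proj(cs,C-.041*ey+[0,0,H+.0175+dz]).round(1),proj(cs,C-.055*ey+[0,0,H+.0175+dz]).round(1))
im=cv2.imread('pics/side9.png');h=cv2.cvtColor(im,cv2.COLOR_BGR2HSV)[195:225,285:315]; m=(h[...,1]>140)&(h[...,2]>120)&(h[...,0]<15); ys,xs=np.nonzero(m);print('side cap',285+xs.min(),285+xs.max(),195+ys.min())
# bystanders diff
for n in('top','side'):
    A=cv2.imread(f'pics/{n}0.png');B=cv2.imread(f'pics/{n}9.png')
    for k,b in (dict(beaker=(218,148,248,178),jar=(256,152,278,177),vial=(180,160,198,180)) if n=='top' else dict(beaker=(188,200,216,240),jar=(204,182,226,214),vial=(184,242,206,272))).items():
        d=cv2.absdiff(A,B)[b[1]:b[3],b[0]:b[2]]; print(n,k,d.mean().round(1))
E
```

```text
tip [-0.0036  0.0554  0.0944] 0.002231746068318019
cap [-0.0038 -0.0474  0.088 ]
cap [-0.0038 -0.0475  0.092 ]
(np.float64(239.86206896551724), np.float64(240.0344827586207)) 3 10 [ 0.0008 -0.0476  0.097 ]
0 tip [306.4 241.8] captop [298.8 203.3] [297.7 199.1]
0.004 tip [306.2 243.4] captop [298.9 201.7] [297.8 197.6]
-0.004 tip [306.6 240.2] captop [298.6 204.8] [297.5 200.7]
side cap 291 304 200
top beaker 3.6
top jar 4.5
top vial 3.2
side beaker 1.6
side jar 1.3
side vial 1.6
```

```bash
python3 - <<'E'
from h import *
st(); print(ctrl.close_job())
E
```

```text
t 23.75 p [ 0.5257 -0.2546  0.2152] yawy 16.7 z [-0.e+00 -1.e-04 -1.e+00] F [-0.45 -0.06 -0.4 ] M [-0.01 -0.12 -0.  ] w 40.1 q [ 0.84  0.22 -0.5   1.62  0.11  1.33  0.61]
the job is handed in; nothing more can be done
None
```

The orange-capped tube is in the clip, cap at the orange-marked side, and I handed the job in at about 24 s. I could not see the green pin under the tube, so its being pressed down is inferred from the force and height, not observed.

**How it went in:** I gripped the tube at mid-length, brought it level over the clip and pressed it down in small steps.
- The jaw began to push back at about 4 N.
- The vertical force then reversed to -5 N as the jaw snapped over the tube.
- The force then rose steeply at an axis height of about 91.5 mm. I pressed on to about 12.6 N there, then let go and backed the gripper clear.

**Last checks:**
- **Jaw:** in the side view both jaw noses lie over the tube, in the same place as before loading, so it is closed.
- **Position:** the camera fix puts the cap 47.5 mm to the marked side, so the tube is centred lengthwise to about 1 mm. It is level within measurement error.
- **Bystanders:** the vial, beaker and jar show no change in the pictures.
- **Robot:** the gripper is clear of everything, with about 0 N on the wrist.

**Disagreements:** readings of the tube's sideways position ranged from -3.8 to +0.8 mm, against a 4 mm limit. This is coarse picture measurement, and the forks allow only 1 to 2 mm of play. Before insertion, the side view suggested the tube tip was a few millimetres low; that was gone once it was seated.

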